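# Run the bar-grip nut onto the fixture stud

### The job

Pick up the bar-grip clamp nut and set it down over the stud that stands up through the strap of the fixture, turn it gently backward (anticlockwise from above) until you feel it drop into the thread start, then turn it forward (clockwise) and run it on until it is fully down and snug on the strap. Never force it: a nut turned forward before it has dropped only jams on the blunt thread ends, and it must not be pressed or wrenched hard. Let go and leave it tight, pressing on the strap by itself.

Things in the scene. Friction and masses are not known exactly. Their poses are not given: they have to be found in the camera images.
- wingnut: The clamp nut, plain steel, 0.3 kg, 90 mm tall, upright, open end down: flange 48 mm across, 4 mm high; round hub 42 mm across up to 64 mm, closed on top; above it an upright flat bar (the wings) 56 mm long, 10 mm thick. Bore 29 mm (20 mm from 30 mm up), three 4 mm pins as thread 9 mm up, tips on a 20 mm circle. Origin: centre of underside; z up its axis, x along the bar
- bar (a point): Grip point of the nut: on its axis, 77 mm above its underside; the bar reaches from 13 mm below this point (the hub's top) to 13 mm above it and is gripped across its 10 mm thickness from above. x along the bar. How the pins lie to the bar is not given
- fixture: The clamping fixture, fixed to the table: dark steel base plate 200 x 120 x 18 mm, a steel heel block, an aluminium casting and over them a flat strap, the stud rising through it. Origin: on the table under the stud's axis; x along the strap, z up
- stud_top (a point): Top of the upright steel stud, on its axis, 59 mm above the strap: a plain pilot 18 mm thick with a coned tip (cone 6 mm high, 9 mm at the top), below it a coarse right-hand thread 27 mm across with three blunt starts 120 degrees apart, lead 27 mm a turn (4.3 mm per rad). Which way the starts point differs each time and is not given
- landing (a point): On the stud's axis, at the height (15 mm over the strap) where the nut's underside comes to rest on the flat thread ends when set down; up to 5 mm higher on a stop's crest, lower if it meets a start at once. Turned clockwise from here it jams on a stop within 1.4 rad; turned anticlockwise by 0 to 1.8 rad it drops 9 mm by its own weight, if free to fall
- start (a point): On the stud's axis, 6 mm over the strap: height of the nut's underside (within 1.5 mm) when it has dropped into the thread start. Further back it soon meets a stop. From here about 1.3 to 1.6 rad clockwise lower it to the strap; some 0.3 to 0.6 rad more make it snug, the moment climbing gradually from little to a few tenths of a N m
- seat (a point): On the stud's axis at the strap's top, 60 mm above the table: where the nut's underside finally sits
- strap: The flat dark steel strap, 168 x 56 x 12 mm, fixed in the fixture, on which the nut's flange comes to bear. Origin: on the stud's axis at its top face
Things that resemble listed ones, but are neither listed nor needed, are in the scene too. What is shaped like the wingnut but orange or purple is not meant.

How it is judged:
By the outcome, as a careful person would: the job done as asked, in the order asked, and still so for the second after the job is handed in, with the robot touching nothing.
It also fails if it takes over 64 s, if anything falls off the work surface, if the arm or the gripper's body presses on something with over 40 N, if the wrist force passes 120 N, or if a joint passes its speed limit or range.

### The arm

A 7-joint arm with a two-finger parallel gripper is mounted at the origin on the work surface. World frame = base frame: x ahead of the robot, y to its left, z up, the work surface at z = 0. Lengths are in m, angles in rad, forces in N, time in s.
With the tool pointing down it reaches from about 0.425 to 0.875 m from the base axis. Payload 8.4 kg.
Tool frame: the origin (TCP) lies between the finger pads; the fingertips stand 8 mm ahead of it and the grasp point (between the pads) lies 11 mm behind it; z points along the fingers, y is the line along which they close (so a half turn about z gives the same grasp; the last joint's range is limited). The gripper opens to 85 mm and grips with 20 to 120 N. Pads are 22 mm wide; open, the fingers measure 114 mm over their backs; the gripper's body (76 mm by 85 mm) begins 54 mm behind the grasp point. The pads swing forward as they close: fully open they stand 13 mm farther back than shut.
Start: joints at [1.187, 0.333, 0.04, 1.465, -0.013, 1.343, -0.059], TCP at [0.183, -0.624, 0.239] pointing down, gripper open.
Joint ranges: [-2.58, 2.58], [-0.38, 2.09], [-1.3, 1.39], [0.25, 2.4], [-1.5, 4.64], [0.08, 2.09], [-2.65, 2.65]. Speed limits (rad/s): [2.22, 2.22, 2.79, 2.79, 3.14, 3.14, 3.14].

### API

Orientations are given as a unit quaternion [w, x, y, z].
In Python, from plant import status, cams, order gives the robot as it stands. The module is installed in compiled form; this text tells all that it offers.
- The arm moves only by the tool apply_moves, never from a script. Its argument "targets" is a list that holds one entry, the list of rows, each a list of 6 numbers: the shift along the tool's x, y, z in m, then the turn, a rotation vector about the tool's x, y, z in rad. A call has 1 to 5 rows; each row shifts and turns the commanded pose from where the row before left it, along the tool's axes as they then stand; what a row does not reach is not made up. A row lasts 1/8 s, in which the tool goes at most 62.5 mm and 10.7 degrees, less where a joint would pass 70% of its speed; a pose out of reach is approached as far as the arm can. A call with a gripper value outside its range is refused whole. "claw" is the opening, from 0 (shut) to 1 (fully open), set as the call begins (left out, the last holds). The fingers move at their own pace and stop on an object; "force" is the grip in N (left out, the last holds). Time passes only in rows, so rows that do not move let the fingers close. It gives the time, the measured TCP pose, the force, the opening and the grip force at its end, in the units of the state.
- status.read_state(): the state, without advancing time (a new reading comes with each control period).
- cams.read_camera(name): name is "scene" or "top" or "wrist"; returns (picture, depth): 400x640x3 uint8, blue, green, red; 400x640 float32, m along the optical axis (not along the pixel's ray), 0 where there is no reading.
- cams.camera_info(name): a dict with "fx", "fy", "cx", "cy" (pixels), "R" (3x3) and "t" (3): a world point X has camera coordinates R X + t; the wrist camera has in their place "mount" (4x4, takes a point from camera to tool coordinates, whose origin is the TCP and whose axes are the flange's). Camera axes: x right, y down, z forward; pixel columns grow to the right and rows downward; lengths in m; the calibration is good to about 2 mm. A picture is of the moment at which its call begins: read the wrist's pose just before it. camera_info takes no time and is no camera call.
- order.sign_off(): hands the job in; it is judged then, once.
The state is a dict: "time_s": time; "q": joint angles; "joint_velocities": joint speeds; "joint_torque": joint torques, N m; "position": TCP position; "orientation": TCP orientation; "force": force on the tool from outside, world axes, zero at the start; "moment": the same for the moment, N m; "width": opening from 0.0 (shut) to 1.0 (fully open); "gripper_force": force on a finger pad.
Only numpy, scipy, OpenCV 4.12 (cv2) and the standard library are available. Lean on these libraries where they do the work, as an engineer would, in place of code of your own. Each camera call takes 0.05 s, during which the arm holds its last target. There are 200 camera calls.

## Working session

There is one attempt and no reset: what is moved stays moved. The work goes in short steps, Python scripts to look and compute and a tool call to move; the robot and the scene stay as the last step left them, time stands still between calls to the robot, and variables do not carry over. Pictures are saved under pics/ and viewed, at most 10 in all, crops included, and the job is handed in when it is done.

Besides the shell and the picture viewer there is one more tool, called as name(argument=value, ...) on one line, values as JSON. apply_moves: Moves the arm, as the interface text tells. Its arguments: {"type":"object","properties":{"targets":{"type":"array"},"claw":{"type":"number"},"force":{"type":"number"}},"required":["targets"]}

```bash
mkdir -p pics; python3 - <<'E'
from plant import status,cams
import cv2,numpy as np
print(status.read_state())
for n in("scene","top"):
    p,d=cams.read_camera(n); cv2.imwrite(f"pics/{n}0.png",p); np.save(f"{n}0.npy",d); print(cams.camera_info(n))
print(cams.camera_info("wrist"))
E
```

```text
{'time_s': 0.0, 'q': array([ 1.18679638,  0.333889  ,  0.03987592,  1.46622906, -0.01340621,
        1.34331256, -0.05847732]), 'joint_velocities': array([-0.00044983, -0.00019463, -0.00011002,  0.00037041, -0.0002625 ,
       -0.00062439,  0.00089434]), 'joint_torque': array([-1.96498099e-04, -6.58547544e+01,  1.36533793e+00, -4.05564165e+01,
        1.66477798e-02,  1.25408778e-02, -6.25383836e-05]), 'position': array([ 0.18248255, -0.62341308,  0.2384561 ]), 'orientation': array([-7.69256099e-04,  9.89877755e-01,  1.41920443e-01, -1.61228366e-04]), 'force': array([ 0.38113687, -0.16519363,  0.56513331]), 'moment': array([-0.01812202,  0.00807262, -0.02462793]), 'gripper_force': 0.0, 'width': 1.001527839654177}
{'fx': 477.5177435298864, 'fy': 477.5177435298864, 'cx': 320.7627100678566, 'cy': 204.5128005667495, 'R': array([[ 0.69603843,  0.71800204,  0.0018909 ],
       [ 0.42402685, -0.40892782, -0.80807133],
       [-0.57942362,  0.56325049, -0.58908162]]), 't': array([-0.3279218 , -0.169486  ,  1.53126015])}
{'fx': 452.8629489506367, 'fy': 452.8629489506367, 'cx': 317.24488426507025, 'cy': 196.4160654464627, 'R': array([[-0.00217026, -0.99959068, -0.02852657],
       [-0.99410764,  0.0052482 , -0.10827027],
       [ 0.10837567,  0.0281235 , -0.99371212]]), 't': array([-0.07769236,  0.54052479,  0.90295007])}
{'fx': 327.61728502976405, 'fy': 327.61728502976405, 'cx': 319.8209155146748, 'cy': 203.131715449466, 'mount': array([[-4.55930695e-04, -9.44964800e-01, -3.27171697e-01,
         8.41804220e-02],
       [ 9.99999809e-01, -5.67192570e-04,  2.44661767e-04,
        -4.60851467e-04],
       [-4.16766113e-04, -3.27171523e-01,  9.44964878e-01,
        -1.34851558e-01],
       [ 0.00000000e+00,  0.00000000e+00,  0.00000000e+00,
         1.00000000e+00]])}
```

View pics/top0.png

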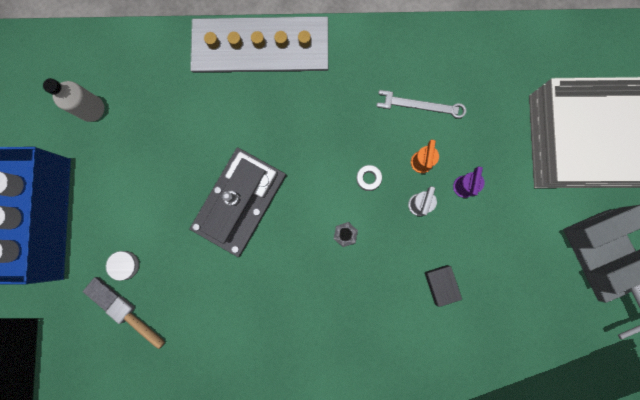

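View pics/scene0.png

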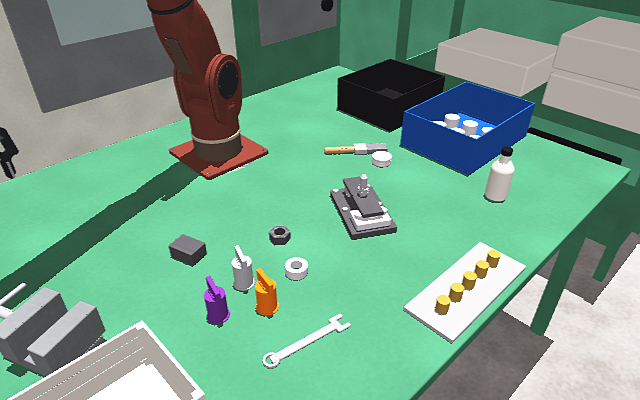

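Candidates in the top view are the steel nut at (424,202), the orange one at (427,157), the purple one at (470,184), the hex nut at (346,234) and the washer at (370,178). The steel nut at (424,202) matches the description. The stud is at (230,198). In the scene view the steel nut is at (242,268) and the stud at (364,185). Next is a close crop and the depth measurement.

```bash
cat > h.py <<'E'
import numpy as np,cv2
from plant import status,cams
from scipy.spatial.transform import Rotation as Rn
def cloud(n,d,box,pose=None):
    c=cams.camera_info(n); u0,v0,u1,v1=box
    v,u=np.mgrid[v0:v1,u0:u1]; z=d[v0:v1,u0:u1]
    P=np.stack([(u-c['cx'])/c['fx']*z,(v-c['cy'])/c['fy']*z,z],-1)
    if n=="wrist":
        M=c['mount'];w,x,y,zz=pose['orientation']
        W=Rn.from_quat([x,y,zz,w]).as_matrix()@(P@M[:3,:3].T+M[:3,3])[...,None]
        return W[...,0]+pose['position']
    return (P-c['t'])@c['R']
def rect(P,lo,hi):
    Q=P.reshape(-1,3);Q=Q[(Q[:,2]>lo)&(Q[:,2]<hi)]
    r=cv2.minAreaRect((Q[:,:2]*1000).astype(np.float32))
    return len(Q),np.round(Q.mean(0),4),[np.round(np.array(a),1) for a in r]
E
python3 - <<'E'
from h import *
for n,b1,b2 in(("top",(400,178,448,222),(185,140,295,262)),("scene",(222,238,262,300),(320,160,405,245))):
    d=np.load(n+"0.npy");P=cloud(n,d,b1)
    print(n,"bar",rect(P,.070,.095));print(" hub",rect(P,.01,.068))
    S=cloud(n,d,b2)
    print(" stud",rect(S,.085,.13),"zmax",S[...,2].max());print(" strap",rect(S,.054,.068));print(" base",rect(S,.012,.024))
im=cv2.imread("pics/top0.png");a=cv2.resize(im[140:230,390:490],(500,450),interpolation=2)
im=cv2.imread("pics/scene0.png");b=cv2.resize(im[240:330,190:290],(300,270),interpolation=2)
o=np.zeros((450,800,3),np.uint8);o[:,:500]=a;o[:270,500:]=b;cv2.imwrite("pics/crop0.png",o)
E
```

```text
top bar (206, array([ 0.5245, -0.2919,  0.0866]), [array([ 525.5, -292.5]), array([12. , 56.2]), np.float64(71.4)])
 hub (295, array([ 0.5236, -0.2875,  0.0556]), [array([ 524.8, -293.2]), array([42. , 41.6]), np.float64(23.0)])
 stud (104, array([0.5315, 0.085 , 0.1094]), [array([532.8,  85.5]), array([18.6, 19.8]), np.float64(37.8)]) zmax 0.9535788953532419
 strap (2163, array([0.5296, 0.0879, 0.0593]), [array([530.9,  88.7]), array([ 57., 168.]), np.float64(60.4)])
 base (2389, array([0.515 , 0.086 , 0.0175]), [array([532.6,  87.6]), array([121.6, 200.3]), np.float64(60.5)])
scene bar (205, array([ 0.5522, -0.2969,  0.084 ]), [array([ 555. , -296.2]), array([ 19.4, 114.6]), np.float64(82.9)])
 hub (602, array([ 0.554 , -0.3067,  0.0473]), [array([ 557.5, -314.1]), array([ 78.5, 123.2]), np.float64(54.6)])
 stud (88, array([0.5371, 0.0845, 0.1031]), [array([534.2,  86.5]), array([16.9, 20.8]), np.float64(77.8)]) zmax 0.7657004964433589
 strap (711, array([0.543 , 0.0789, 0.0585]), [array([531.,  90.]), array([ 57.9, 173.9]), np.float64(60.7)])
 base (915, array([0.5328, 0.0708, 0.0169]), [array([487. , 138.6]), array([171. , 362.3]), np.float64(43.0)])
```

View pics/crop0.png

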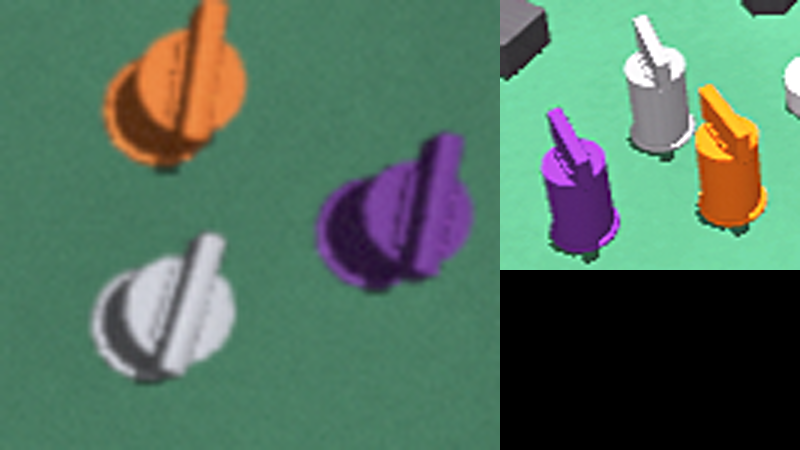

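The crop confirms the choice: the plain grey nut is at crop (165,305), lower left of the orange and purple ones. Measured poses: bar at (0.5255, -0.2925), direction -18.6°; stud at about (0.533, 0.086), strap axis -29.5°.

apply_moves(targets=[[[0,0,0,0,0,0.152],[0,0,0,0,0,0.152],[0,0,0,0,0,0.152],[0,0,0,0,0,0.153],[0.022,-0.042,0,0,0,0]]], claw=0.7)

```text
time_s: 0.72
position: [0.2134, -0.5924, 0.2384]
orientation: [0.0, 0.986, -0.166, -0.001]
force: [0.9, -0.6, 0.0]
width: 0.699
gripper_force: 0.0
```

apply_moves(targets=[[[0.022,-0.042,0,0,0,0],[0.022,-0.042,0,0,0,0],[0.022,-0.042,0,0,0,0],[0.022,-0.042,0,0,0,0],[0.022,-0.042,0,0,0,0]]])

```text
time_s: 1.35
position: [0.3889, -0.4256, 0.239]
orientation: [-0.0, 0.987, -0.161, -0.0]
force: [1.0, -1.0, 0.0]
width: 0.704
gripper_force: 0.0
```

apply_moves(targets=[[[0.022,-0.042,0,0,0,0],[0.022,-0.042,0,0,0,0],[0.022,-0.042,0,0,0,0],[0,0,0,0,0,0],[0,0,0,0,0,0]]])

```text
time_s: 1.98
position: [0.4902, -0.3289, 0.2389]
orientation: [0.0, 0.987, -0.161, -0.0]
force: [-0.1, -0.1, 0.6]
width: 0.699
gripper_force: 0.0
```

```bash
cat >> h.py <<'E'
def ang(s):
    w,x,y,z=s['orientation'];R=Rn.from_quat([x,y,z,w]).as_matrix();return R,np.degrees(np.arctan2(R[1,0],R[0,0]))
def rep(s):
    R,a=ang(s);print("t",s['time_s'],"p",s['position'].round(4),"th",a.round(2),"tilt",R[:,2].round(4),"F",s['force'].round(2),"M",s['moment'].round(3),"w",round(s['width'],3),"q",s['q'].round(3));return R
E
python3 - <<'E'
from h import *
s=status.read_state();R=rep(s)
p,d=cams.read_camera("wrist");cv2.imwrite("pics/w1.png",p)
P=cloud("wrist",d,(0,0,640,400),s)
Q=P.reshape(-1,3);k=(np.abs(Q[:,0]-.5255)<.045)&(np.abs(Q[:,1]+.2925)<.045)&(d.ravel()>0);Q=Q[k]
print(rect(Q,.075,.1),rect(Q,.055,.068))
b=np.array([.5255,-.2925,.075]);print("tool delta",R.T@(b-s['position']))
E
```

```text
t 1.975 p [ 0.4902 -0.3289  0.2389] th -18.58 tilt [-0.001  0.    -1.   ] F [-0.07 -0.06  0.57] M [0.024 0.058 0.02 ] w 0.699 q [ 0.628  0.22  -0.132  1.61   0.03   1.315 -1.404]
(831, array([ 0.5264, -0.2919,  0.0887]), [array([ 525. , -290.5]), array([10.3, 56.6]), np.float64(71.1)]) (839, array([ 0.5259, -0.2926,  0.0642]), [array([ 525.4, -291.2]), array([41.8, 43.1]), np.float64(27.7)])
tool delta [ 0.0219828  -0.04578506  0.16388816]
```

View pics/w1.png

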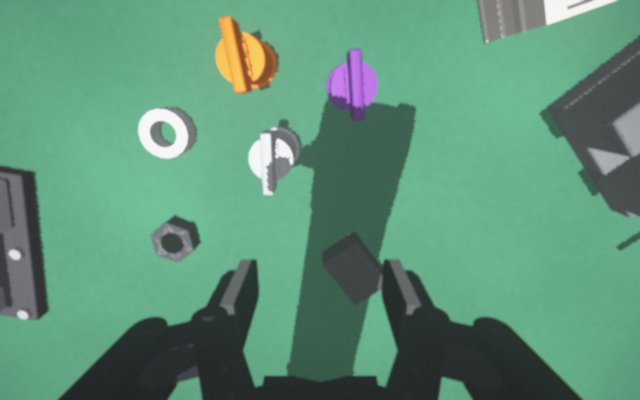

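The wrist view shows the steel nut at (270,160), well clear of orange (242,55) and purple (352,85). All three measurements agree within about 1.5 mm. Moving over it, then down and gripping.

apply_moves(targets=[[[0.0214,-0.0466,0,0,0,0],[0,0,0.05,0,0,0],[0,0,0.05,0,0,0],[0,0,0.043,0,0,0],[0,0,0.02,0,0,0]]], claw=0.6)

```text
time_s: 2.65
position: [0.5237, -0.292, 0.0739]
orientation: [-0.0, 0.987, -0.162, -0.002]
force: [-0.2, 0.1, 0.1]
width: 0.601
gripper_force: 0.0
```

apply_moves(targets=[[[0,0,0,0,0,0],[0,0,0,0,0,0],[0,0,0,0,0,0],[0,0,0,0,0,0],[0,0,0,0,0,0]]], claw=0.0, force=50)

```text
time_s: 3.28
position: [0.5271, -0.2919, 0.0784]
orientation: [0.001, 0.987, -0.161, 0.002]
force: [-0.7, -0.1, 7.0]
width: 0.107
gripper_force: 52.0
```

apply_moves(targets=[[[0,0,0,0,0,0],[0,0,0,0,0,0],[0,0,0,0,0,0]]])

```text
time_s: 3.65
position: [0.5271, -0.2918, 0.0784]
orientation: [0.001, 0.987, -0.161, 0.002]
force: [-0.6, 0.1, 7.1]
width: 0.105
gripper_force: 52.0
```

```bash
python3 - <<'E'
from h import *
s=status.read_state();rep(s);print(s['gripper_force'])
E
```

```text
t 3.65 p [ 0.5271 -0.2918  0.0784] th -18.58 tilt [ 0.003  -0.0016 -1.    ] F [-0.55  0.12  7.08] M [0.04  0.142 0.03 ] w 0.105 q [ 0.563  0.375 -0.16   1.757  0.069  1.011 -1.517]
51.99642598628998
```

apply_moves(targets=[[[0,0,-0.02,0,0,0],[0,0,-0.04,0,0,0],[0,0,-0.05,0,0,0],[0,0,-0.05,0,0,0],[0,0,0,0,0,-0.18]]])

```text
time_s: 4.28
position: [0.5277, -0.2919, 0.2427]
orientation: [0.002, 0.998, -0.07, 0.004]
force: [-0.3, -0.5, -4.4]
width: 0.104
gripper_force: 50.6
```

apply_moves(targets=[[[0,0,0,0,0,-0.18],[0,0,0,0,0,-0.18],[0,0,0,0,0,-0.18],[0,0,0,0,0,-0.18],[0,0,0,0,0,-0.18]]])

```text
time_s: 4.9
position: [0.5256, -0.2911, 0.2375]
orientation: [0.0, 0.928, 0.372, 0.0]
force: [0.4, -0.0, -4.0]
width: 0.099
gripper_force: 50.6
```

apply_moves(targets=[[[0,0,0,0,0,-0.18],[0,0,0,0,0,-0.18],[0,0,0,0,0,-0.18],[0,0,0,0,0,-0.18],[0,0,0,0,0,-0.18]]])

```text
time_s: 5.52
position: [0.5255, -0.2911, 0.2375]
orientation: [0.0, 0.674, 0.739, -0.0]
force: [0.4, 0.7, -3.8]
width: 0.105
gripper_force: 50.6
```

```bash
python3 - <<'E'
from h import *
s=status.read_state();R=rep(s);print(s['gripper_force'])
print("tool delta",R.T@(np.array([.533,.0862,.235])-s['position']))
E
```

```text
t 5.525 p [ 0.5255 -0.2911  0.2375] th 95.21 tilt [ 0.e+00 -4.e-04 -1.e+00] F [ 0.35  0.71 -3.78] M [0.004 0.061 0.058] w 0.105 q [ 0.756  0.262 -0.39   1.576  0.102  1.324  0.443]
50.55073857307434
tool delta [0.3750729  0.04169883 0.00231994]
```

apply_moves(targets=[[[0.03,0.007,0,0,0,0],[0.05,0.007,0,0,0,0],[0.05,0.007,0,0,0,0],[0.05,0.007,0,0,0,0],[0.05,0.007,0,0,0,0]]])

```text
time_s: 6.15
position: [0.5409, -0.0575, 0.2376]
orientation: [0.001, 0.676, 0.736, -0.0]
force: [1.7, 0.5, -3.5]
width: 0.104
gripper_force: 50.6
```

apply_moves(targets=[[[0.05,0.0067,0,0,0,0],[0.025,0,0,0,0,0],[0,0,0,0,0,0],[0,0,0,0,0,0],[0,0,0,0,0,0]]])

```text
time_s: 6.78
position: [0.5415, 0.0148, 0.2366]
orientation: [0.0, 0.677, 0.736, -0.0]
force: [-0.2, -1.3, -3.3]
width: 0.102
gripper_force: 50.5
```

```bash
python3 - <<'E'
from h import *
s=status.read_state();R=rep(s)
p,d=cams.read_camera("wrist");cv2.imwrite("pics/w2.png",p)
P=cloud("wrist",d,(0,0,640,400),s).reshape(-1,3)
def near(P,d,c,r): return P[(np.hypot(P[:,0]-c[0],P[:,1]-c[1])<r)&(d.ravel()>0)]
Q=near(P,d,(.533,.086),.03)
for lo,hi in((.088,.112),(.112,.122),(.117,.122)):print("stud w",rect(Q,lo,hi))
t,dt=cams.read_camera("top");T=cloud("top",dt,(0,0,640,400)).reshape(-1,3)
Q=near(T,dt,(.533,.086),.03)
for lo,hi in((.088,.112),(.112,.122),(.117,.122)):print("stud t",rect(Q,lo,hi))
for n,X,D in(("w",P,d),("t",T,dt)):
    Q=near(X,D,s['position'],.035); Q=Q[(Q[:,2]>.15)&(Q[:,2]<.25)]
    print(n,"nut",len(Q)); 
    for lo,hi in((.158,.2),(.21,.228),(.228,.26)):
        try:print(rect(Q,lo,hi))
        except Exception as e:print('-')
print("tool delta",R.T@(np.array([.533,.0862,.235])-s['position']))
E
```

```text
t 6.775 p [0.5415 0.0148 0.2366] th 94.75 tilt [ 0.e+00 -5.e-04 -1.e+00] F [-0.23 -1.32 -3.28] M [-0.006  0.005 -0.048] w 0.102 q [ 0.428  0.161 -0.595  1.708  0.094  1.301 -0.102]
stud w (4, array([0.534 , 0.0882, 0.0887]), [array([534. ,  93.4]), array([18.5, 21.3]), np.float64(62.9)])
stud w (467, array([0.5325, 0.0905, 0.1168]), [array([532.4,  90.2]), array([17.4, 17.3]), np.float64(4.7)])
stud w (231, array([0.5325, 0.0904, 0.1188]), [array([532.6,  90.4]), array([12. , 13.6]), np.float64(18.8)])
stud t (0, array([nan, nan, nan]), [array([0., 0.]), array([0., 0.]), np.float64(0.0)])
stud t (0, array([nan, nan, nan]), [array([0., 0.]), array([0., 0.]), np.float64(0.0)])
stud t (0, array([nan, nan, nan]), [array([0., 0.]), array([0., 0.]), np.float64(0.0)])
w nut 7342
(1647, array([0.5395, 0.0297, 0.1764]), [array([540.1,  22.9]), array([47.3, 28. ]), np.float64(3.4)])
(1676, array([0.5398, 0.0256, 0.2214]), [array([539.6,  26.9]), array([41.4, 30.3]), np.float64(5.2)])
(3666, array([0.5404, 0.021 , 0.2456]), [array([538.3,  14.8]), array([54.5, 33.6]), np.float64(72.7)])
t nut 306
(122, array([ 0.5298, -0.003 ,  0.1722]), [array([537.7,  -1.7]), array([21.3, 46.4]), np.float64(74.5)])
(88, array([ 0.5313, -0.0024,  0.2217]), [array([534.4,  -5.4]), array([16.2, 33.5]), np.float64(66.6)])
(77, array([ 0.5401, -0.0089,  0.2433]), [array([538.2,  -4.2]), array([12.1, 28.9]), np.float64(34.3)])
tool delta [ 0.07183611 -0.00259293  0.0015219 ]h.py:16: RuntimeWarning: Mean of empty slice.
  return len(Q),np.round(Q.mean(0),4),[np.round(np.array(a),1) for a in r]
  ret = um.true_divide(
```

View pics/w2.png

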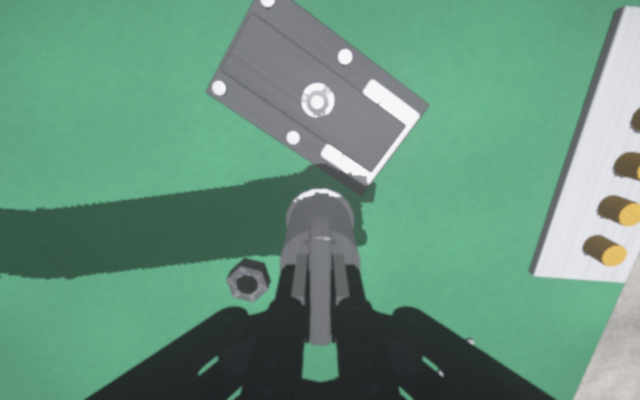

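The wrist view shows the stud at (318,100) and the held nut at (320,215). The stud estimates differ by about 4 mm between cameras, so I'll fit the hub and pilot circles in the same wrist cloud and use the relative offset.

```bash
cat >> h.py <<'E'
from scipy.optimize import least_squares
def near(P,d,c,r): return P[(np.hypot(P[:,0]-c[0],P[:,1]-c[1])<r)&(d.ravel()>0)]
def circ(Q,r,c0):
    f=lambda c:np.hypot(Q[:,0]-c[0],Q[:,1]-c[1])-r
    s=least_squares(f,c0,loss='soft_l1',f_scale=.001);return s.x.round(4),len(Q),np.median(np.abs(f(s.x))).round(5)
def zs(Q,lo,hi): return Q[(Q[:,2]>lo)&(Q[:,2]<hi)]
E
python3 - <<'E'
from h import *
s=status.read_state();R=rep(s)
p,d=cams.read_camera("wrist");P=cloud("wrist",d,(0,0,640,400),s).reshape(-1,3)
c=s['position'][:2]
N=near(P,d,c,.04)
for lo,hi in((.168,.18),(.18,.2),(.2,.215)):print("hub",circ(zs(N,lo,hi),.021,c))
print("flange z hist",np.histogram(N[:,2],bins=np.arange(.15,.26,.004)))
S=near(P,d,(.5325,.09),.03);print("z",np.histogram(S[:,2],bins=np.arange(.056,.124,.004)))
print(circ(zs(S,.095,.111),.009,(.5325,.09)))
for lo,hi in((.069,.077),(.077,.085)):print("thread",zs(S,lo,hi)[:,:2].mean(0),len(zs(S,lo,hi)))
# strap rect in wrist
S=near(P,d,(.5325,.09),.12);print("strap",rect(S,.056,.064))
E
```

```text
t 6.875 p [0.5415 0.0152 0.2364] th 94.78 tilt [-1.e-04 -2.e-04 -1.e+00] F [-0.41  0.06 -3.34] M [-0.018 -0.047 -0.019] w 0.1 q [ 0.428  0.162 -0.595  1.708  0.094  1.301 -0.103]
hub (array([0.5408, 0.0134]), 326, np.float64(0.00015))
hub (array([0.5409, 0.0134]), 677, np.float64(0.00016))
hub (array([0.5409, 0.0135]), 512, np.float64(0.00016))
flange z hist (array([   0,    0,  283,  314,   99,  102,  117,  117,  115,  143,  141,
        144,  160,  148,  122,  135,  117,  485,  817,  152,  127,  241,
        321,  367, 2584,  362,  407]), array([0.15 , 0.154, 0.158, 0.162, 0.166, 0.17 , 0.174, 0.178, 0.182,
       0.186, 0.19 , 0.194, 0.198, 0.202, 0.206, 0.21 , 0.214, 0.218,
       0.222, 0.226, 0.23 , 0.234, 0.238, 0.242, 0.246, 0.25 , 0.254,
       0.258]))
z (array([ 904, 1776,    0,    0,   57,   10,  256,   45,    5,    0,    0,
          0,    0,    1,  196,  243]), array([0.056, 0.06 , 0.064, 0.068, 0.072, 0.076, 0.08 , 0.084, 0.088,
       0.092, 0.096, 0.1  , 0.104, 0.108, 0.112, 0.116, 0.12 ]))
(array([0.5325, 0.09  ]), 0, np.float64(nan))
thread [0.53201561 0.09250827] 57
thread [0.53276607 0.09192032] 274
strap (11104, array([0.527 , 0.0944, 0.0603]), [array([530.8,  91.3]), array([ 56.1, 168.3]), np.float64(60.6)])
  return _methods._mean(a, axis=axis, dtype=dtype,
  ret = ret.dtype.type(ret / rcount)
```

```bash
python3 - <<'E'
from h import *
for n in("top","scene"):
    d=np.load(n+"0.npy");P=cloud(n,d,(0,0,640,400)).reshape(-1,3);S=near(P,d,(.533,.087),.022)
    for lo,hi in((.116,.124),(.112,.124),(.07,.09)):
        Q=zs(S,lo,hi);print(n,lo,len(Q),Q.mean(0).round(4),rect(S,lo,hi)[2][:2])
    Q=zs(S,.09,.112);print(n,"pilot",circ(Q,.009,(.533,.087)))
    N=near(P,d,(.525,-.2915),.03)
    for lo,hi in((.012,.03),(.03,.06)):
        Q=zs(N,lo,hi);print(n,"hub",circ(Q,.021,(.525,-.2915)))
    print(n,"cam",(-cams.camera_info(n)['R'].T@cams.camera_info(n)['t']).round(3))
E
```

```text
top 0.116 34 [0.5327 0.0873 0.1182] [array([533.3,  86.7]), array([12.4, 11.8])]
top 0.112 66 [0.5325 0.087  0.1163] [array([532.6,  87.3]), array([15.3, 15.9])]
top 0.07 86 [0.5307 0.0832 0.0802] [array([531.5,  85.5]), array([22.9, 26.4])]
top pilot (array([0.533 , 0.0879]), 27, np.float64(0.00022))
top hub (array([ 0.5252, -0.294 ]), 30, np.float64(9e-05))
top hub (array([ 0.5252, -0.294 ]), 51, np.float64(0.00029))
top cam [ 0.439 -0.106  0.954]
scene 0.116 10 [0.5356 0.0864 0.1178] [array([535.4,  87.4]), array([ 8.9, 10.7])]
scene 0.112 22 [0.5359 0.0863 0.1158] [array([534.1,  86.7]), array([14.5, 13.4])]
scene 0.07 68 [0.5376 0.0836 0.0804] [array([535.1,  86.9]), array([23.5, 26.2])]
scene pilot (array([0.533 , 0.0889]), 54, np.float64(0.00108))
scene hub (array([ 0.5254, -0.2922]), 111, np.float64(0.00074))
scene hub (array([ 0.5256, -0.2922]), 190, np.float64(0.00072))
scene cam [ 1.187 -0.696  0.766]
```

The relative fit and the camera biases agree: stud at about (0.5325, 0.0903), and the nut sits 1.8 mm back along tool x. Going over the stud and down onto the pilot.

apply_moves(targets=[[[0.04,-0.001,0,0,0,0],[0.0373,-0.0009,0,0,0,0],[0,0,0.015,0,0,0],[0,0,0.015,0,0,0],[0,0,0,0,0,0]]])

```text
time_s: 7.55
position: [0.5323, 0.0915, 0.2046]
orientation: [-0.001, 0.677, 0.736, -0.001]
force: [-0.4, -0.1, -3.4]
width: 0.108
gripper_force: 50.5
```

```bash
python3 - <<'E'
from h import *
s=status.read_state();R=rep(s)
print("want TCP err tool", R.T@(np.array([.5325,.0903,0])-(s['position']*[1,1,0]+R@[-.0018,0,0]*[1,1,0])))
p,d=cams.read_camera("wrist");cv2.imwrite("pics/w3.png",p[100:300,200:440]);P=cloud("wrist",d,(0,0,640,400),s).reshape(-1,3)
c=s['position'][:2];N=near(P,d,c,.04);b=s['position'][2]-.0784
print("hub",circ(zs(N,b+.01,b+.05),.021,c))
E
```

```text
t 7.55 p [0.5323 0.0915 0.2046] th 94.76 tilt [-3.e-03 -6.e-04 -1.e+00] F [-0.43 -0.06 -3.44] M [ 0.016  0.015 -0.022] w 0.108 q [ 0.329  0.191 -0.648  1.751  0.121  1.243 -0.267]
want TCP err tool [ 6.37052034e-04  5.41090825e-05 -3.72643359e-07]
hub (array([0.5316, 0.0897]), 1300, np.float64(0.00016))
```

apply_moves(targets=[[[0.0006,0.0004,0.005,0,0,0],[0,0,0.007,0,0,0],[0,0,0.007,0,0,0],[0,0,0.006,0,0,0],[0,0,0,0,0,0]]])

```text
time_s: 8.22
position: [0.5331, 0.0936, 0.1807]
orientation: [-0.0, 0.676, 0.737, -0.0]
force: [0.8, -0.2, -3.5]
width: 0.104
gripper_force: 50.5
```

```bash
python3 -c "
from h import *
s=status.read_state();R=rep(s);print((R.T@s['force']).round(2))"
```

```text
t 8.225 p [0.5331 0.0936 0.1807] th 94.87 tilt [-1.e-03 -1.e-04 -1.e+00] F [ 0.82 -0.18 -3.47] M [-0.007  0.019  0.008] w 0.104 q [ 0.321  0.212 -0.648  1.78   0.137  1.196 -0.282]
[-0.25  0.8   3.47]
```

apply_moves(targets=[[[-0.001,-0.0006,0.004,0,0,0],[0,0,0.005,0,0,0],[0,0,0.004,0,0,0],[0,0,0,0,0,0]]])

```text
time_s: 8.72
position: [0.5327, 0.0926, 0.1679]
orientation: [-0.0, 0.676, 0.737, -0.0]
force: [0.7, 0.0, -3.6]
width: 0.106
gripper_force: 50.5
```

```bash
python3 -c "
from h import *
s=status.read_state();R=rep(s);print((R.T@s['force']).round(2),s['position']+R@[-.0018,0,.0784])"
```

```text
t 8.725 p [0.5327 0.0926 0.1679] th 94.87 tilt [-7.e-04  0.e+00 -1.e+00] F [ 0.7   0.01 -3.57] M [-0.007 -0.019  0.031] w 0.106 q [ 0.319  0.223 -0.646  1.796  0.145  1.171 -0.286]
[-0.05  0.7   3.57] [0.53275611 0.09083652 0.08952621]
```

apply_moves(targets=[[[0,0,0.004,0,0,0],[0,0,0.004,0,0,0],[0,0,0.002,0,0,0],[0,0,0,0,0,0]]])

```text
time_s: 9.22
position: [0.5328, 0.0926, 0.1582]
orientation: [-0.0, 0.676, 0.736, -0.0]
force: [-1.4, -0.1, -2.7]
width: 0.104
gripper_force: 50.5
```

```bash
cat > r.py <<'E'
from h import *
s=status.read_state();R=rep(s);print("Ftool",(R.T@s['force']).round(2),"nut",(s['position']+R@[-.0018,0,.0784]).round(4),"grip",round(s['gripper_force'],1))
E
python3 r.py
```

```text
t 9.225 p [0.5328 0.0926 0.1582] th 94.87 tilt [-3.e-04  0.e+00 -1.e+00] F [-1.38 -0.12 -2.74] M [-0.051  0.015  0.045] w 0.104 q [ 0.316  0.232 -0.645  1.808  0.152  1.152 -0.292]
Ftool [-0.   -1.38  2.74] nut [0.5329 0.0908 0.0798] grip 50.5
```

apply_moves(targets=[[[0,-0.0004,0.001,0,0,0],[0,0,0.001,0,0,0],[0,0,0,0,0,0]]])

```text
time_s: 9.6
position: [0.5325, 0.0926, 0.1563]
orientation: [-0.0, 0.676, 0.736, -0.0]
force: [0.0, -0.6, -4.2]
width: 0.1
gripper_force: 50.5
```

```bash
python3 r.py
```

```text
t 9.6 p [0.5325 0.0926 0.1563] th 94.86 tilt [-1.e-04 -0.e+00 -1.e+00] F [ 0.03 -0.59 -4.25] M [-0.024 -0.009 -0.023] w 0.1 q [ 0.316  0.233 -0.644  1.811  0.153  1.148 -0.293]
Ftool [-0.59 -0.02  4.25] nut [0.5326 0.0908 0.0779] grip 50.5
```

apply_moves(targets=[[[0,0,0.0015,0,0,0],[0,0,0.0015,0,0,0],[0,0,0.001,0,0,0],[0,0,0,0,0,0]]])

```text
time_s: 10.1
position: [0.5328, 0.0928, 0.1531]
orientation: [0.0, 0.676, 0.737, 0.0]
force: [-2.0, 0.2, 4.4]
width: 0.102
gripper_force: 51.8
```

```bash
python3 r.py
```

```text
t 10.1 p [0.5328 0.0928 0.1531] th 94.87 tilt [ 9.e-04 -1.e-04 -1.e+00] F [-2.    0.23  4.39] M [-0.162  0.602 -0.032] w 0.102 q [ 0.315  0.237 -0.644  1.814  0.156  1.141 -0.296]
Ftool [ 0.39 -1.97 -4.39] nut [0.533  0.091  0.0747] grip 51.8
```

Landed at 0.0747, the landing height. Easing the pressure and turning backward in small steps about the nut axis, watching Fz and z.

apply_moves(targets=[[[0,-0.0003,-0.0008,0,0,0],[0,-0.0001,0,0,0,-0.06],[0,-0.0001,0,0,0,-0.06],[0,-0.0001,0,0,0,-0.06]]])

```text
time_s: 10.6
position: [0.5322, 0.0925, 0.1533]
orientation: [0.0, 0.607, 0.795, 0.0]
force: [0.4, -0.2, 0.6]
width: 0.106
gripper_force: 51.1
```

```bash
python3 r.py
```

```text
t 10.6 p [0.5322 0.0925 0.1533] th 105.29 tilt [ 6.e-04  0.e+00 -1.e+00] F [ 0.44 -0.24  0.6 ] M [-0.168  0.002 -0.052] w 0.106 q [ 0.336  0.239 -0.667  1.814  0.162  1.142 -0.119]
Ftool [-0.35  0.36 -0.6 ] nut [0.5327 0.0908 0.0749] grip 51.1
```

apply_moves(targets=[[[0,-0.0001,0,0,0,-0.06],[0,-0.0001,0,0,0,-0.06],[0,-0.0001,0,0,0,-0.06]]])

```text
time_s: 10.98
position: [0.5319, 0.0924, 0.1533]
orientation: [0.0, 0.533, 0.846, 0.0]
force: [-0.0, 0.7, 0.7]
width: 0.103
gripper_force: 51.1
```

```bash
python3 r.py
```

```text
t 10.975 p [0.5319 0.0924 0.1533] th 115.6 tilt [ 6.e-04  1.e-04 -1.e+00] F [-0.02  0.72  0.7 ] M [-0.15  -0.045 -0.051] w 0.103 q [ 0.356  0.243 -0.691  1.814  0.17   1.144  0.056]
Ftool [ 0.65  0.29 -0.7 ] nut [0.5327 0.0908 0.0749] grip 51.1
```

apply_moves(targets=[[[0,-0.0001,0,0,0,-0.06],[0,-0.0001,0,0,0,-0.06],[0,-0.0001,0,0,0,-0.06]]])

```text
time_s: 11.35
position: [0.5316, 0.0923, 0.1533]
orientation: [0.0, 0.455, 0.891, 0.0]
force: [0.1, 0.1, -0.8]
width: 0.105
gripper_force: 51.1
```

```bash
python3 r.py
```

```text
t 11.35 p [0.5316 0.0923 0.1533] th 125.91 tilt [ 7.e-04  0.e+00 -1.e+00] F [ 0.12  0.09 -0.84] M [-0.064  0.002 -0.008] w 0.105 q [ 0.377  0.247 -0.716  1.814  0.177  1.145  0.23 ]
Ftool [0.   0.15 0.84] nut [0.5328 0.0908 0.0749] grip 51.1
```

apply_moves(targets=[[[0,-0.0001,0.0003,0,0,-0.06],[0,-0.0001,0,0,0,-0.06],[0,-0.0001,0,0,0,-0.06]]])

```text
time_s: 11.72
position: [0.5316, 0.0921, 0.1532]
orientation: [0.0, 0.373, 0.928, 0.0]
force: [-0.3, -1.1, 1.7]
width: 0.104
gripper_force: 51.3
```

```bash
python3 r.py
```

```text
t 11.725 p [0.5316 0.0921 0.1532] th 136.22 tilt [ 1.1e-03  1.0e-04 -1.0e+00] F [-0.27 -1.07  1.75] M [-0.115  0.04   0.02 ] w 0.104 q [ 0.398  0.252 -0.74   1.814  0.186  1.146  0.403]
Ftool [-0.55 -0.96 -1.75] nut [0.533  0.0908 0.0748] grip 51.3
```

apply_moves(targets=[[[0,-0.0001,0,0,0,-0.06],[0,-0.0001,0,0,0,-0.06],[0,-0.0001,0,0,0,-0.06]]])

```text
time_s: 12.1
position: [0.5314, 0.0919, 0.1532]
orientation: [0.0, 0.288, 0.958, 0.0]
force: [-0.2, -0.4, 1.3]
width: 0.102
gripper_force: 51.3
```

```bash
python3 r.py
```

```text
t 12.1 p [0.5314 0.0919 0.1532] th 146.54 tilt [ 1.1e-03  1.0e-04 -1.0e+00] F [-0.18 -0.44  1.31] M [-0.065  0.028  0.015] w 0.102 q [ 0.42   0.257 -0.766  1.813  0.194  1.148  0.577]
Ftool [-0.09 -0.46 -1.31] nut [0.533  0.091  0.0748] grip 51.3
```

apply_moves(targets=[[[0,-0.0001,0,0,0,-0.06],[0,-0.0001,0,0,0,-0.06],[0,-0.0001,0,0,0,-0.06]]])

```text
time_s: 12.48
position: [0.5312, 0.0917, 0.1532]
orientation: [0.0, 0.201, 0.98, 0.0]
force: [-0.4, -0.6, 1.2]
width: 0.101
gripper_force: 51.3
```

```bash
python3 r.py
```

```text
t 12.475 p [0.5312 0.0917 0.1532] th 156.85 tilt [ 1.e-03  2.e-04 -1.e+00] F [-0.45 -0.6   1.22] M [-0.026  0.082 -0.04 ] w 0.101 q [ 0.442  0.262 -0.792  1.813  0.204  1.149  0.75 ]
Ftool [ 0.17 -0.73 -1.22] nut [0.533  0.091  0.0748] grip 51.3
```

apply_moves(targets=[[[0,-0.0001,0,0,0,-0.06],[0,-0.0001,0,0,0,-0.06],[0,-0.0001,0,0,0,-0.06]]])

```text
time_s: 12.85
position: [0.5308, 0.0913, 0.1528]
orientation: [0.0, 0.112, 0.994, 0.0]
force: [0.1, 0.4, -1.3]
width: 0.1
gripper_force: 50.8
```

```bash
python3 r.py
```

```text
t 12.85 p [0.5308 0.0913 0.1528] th 167.17 tilt [ 3.e-04  0.e+00 -1.e+00] F [ 0.06  0.4  -1.26] M [-0.06  -0.073 -0.015] w 0.1 q [ 0.465  0.268 -0.819  1.813  0.214  1.151  0.923]
Ftool [0.03 0.4  1.26] nut [0.5326 0.0909 0.0744] grip 50.8
```

apply_moves(targets=[[[0,0,0.0006,0,0,0],[0,0,0,0,0,0]]])

```text
time_s: 13.1
position: [0.531, 0.0914, 0.1524]
orientation: [0.0, 0.113, 0.994, 0.0]
force: [2.2, -0.5, 0.1]
width: 0.101
gripper_force: 51.1
```

```bash
python3 r.py
```

```text
t 13.1 p [0.531  0.0914 0.1524] th 166.98 tilt [ 7.e-04  1.e-04 -1.e+00] F [ 2.17 -0.48  0.06] M [-0.1   -0.339  0.041] w 0.101 q [ 0.464  0.269 -0.819  1.813  0.214  1.15   0.919]
Ftool [-2.23  0.03 -0.05] nut [0.5328 0.091  0.074 ] grip 51.1
```

apply_moves(targets=[[[0,-0.0001,0,0,0,-0.05],[0,0,0,0,0,0]]])

```text
time_s: 13.35
position: [0.5308, 0.0912, 0.1521]
orientation: [0.0, 0.088, 0.996, 0.0]
force: [1.8, -0.9, -2.5]
width: 0.105
gripper_force: 50.6
```

```bash
python3 r.py
```

```text
t 13.35 p [0.5308 0.0912 0.1521] th 169.86 tilt [ 4.e-04  1.e-04 -1.e+00] F [ 1.76 -0.9  -2.53] M [-0.007 -0.542  0.019] w 0.105 q [ 0.471  0.271 -0.826  1.813  0.217  1.151  0.967]
Ftool [-1.89 -0.58  2.53] nut [0.5326 0.0909 0.0737] grip 50.6
```

apply_moves(targets=[[[-0.0003,-0.0001,0.001,0,0,-0.03],[0,0,0.001,0,0,0],[0,0,0,0,0,0]]])

```text
time_s: 13.72
position: [0.531, 0.091, 0.15]
orientation: [-0.0, 0.073, 0.997, 0.0]
force: [2.4, -0.5, -5.0]
width: 0.107
gripper_force: 50.4
```

```bash
python3 r.py
```

```text
t 13.725 p [0.531 0.091 0.15 ] th 171.61 tilt [-0.e+00  1.e-04 -1.e+00] F [ 2.41 -0.55 -5.05] M [-0.023 -0.809  0.025] w 0.107 q [ 0.473  0.275 -0.83   1.815  0.221  1.148  0.995]
Ftool [-2.47 -0.19  5.05] nut [0.5327 0.0908 0.0716] grip 50.4
```

It has dropped: z follows freely. Following it down to the start height.

apply_moves(targets=[[[-0.0005,0,0.0015,0,0,0],[0,0,0.0015,0,0,0],[0,0,0.001,0,0,0],[0,0,0,0,0,0]]])

```text
time_s: 14.22
position: [0.531, 0.0911, 0.1459]
orientation: [-0.001, 0.073, 0.997, -0.0]
force: [-0.3, -1.1, -3.3]
width: 0.107
gripper_force: 50.5
```

```bash
python3 r.py
```

```text
t 14.225 p [0.531  0.0911 0.1459] th 171.65 tilt [-0.001 -0.    -1.   ] F [-0.25 -1.07 -3.29] M [-0.021 -0.057  0.002] w 0.107 q [ 0.471  0.28  -0.828  1.819  0.226  1.142  0.992]
Ftool [ 0.09 -1.09  3.29] nut [0.5327 0.0908 0.0675] grip 50.5
```

apply_moves(targets=[[[0,0,0.001,0,0,0],[0,0,0.001,0,0,0],[0,0,0,0,0,0]]])

```text
time_s: 14.6
position: [0.5316, 0.0911, 0.1445]
orientation: [0.0, 0.073, 0.997, -0.0]
force: [-0.8, -0.6, 1.3]
width: 0.098
gripper_force: 51.2
```

```bash
python3 r.py
```

```text
t 14.6 p [0.5316 0.0911 0.1445] th 171.64 tilt [ 4.e-04 -0.e+00 -1.e+00] F [-0.8  -0.65  1.33] M [-0.051  0.194 -0.009] w 0.098 q [ 0.47   0.282 -0.828  1.82   0.228  1.138  0.99 ]
Ftool [ 0.7  -0.76 -1.33] nut [0.5334 0.0908 0.0662] grip 51.2
```

It rests on the thread start at 0.066 (6 mm over the strap). Now turning clockwise at 4.3 mm/rad.

apply_moves(targets=[[[0,0.00014,0.0001,0,0,0.08],[0,0.00014,0.00034,0,0,0.08],[0,0.00014,0.00034,0,0,0.08],[0,0.00014,0.00034,0,0,0.08]]])

```text
time_s: 15.1
position: [0.5318, 0.0916, 0.1433]
orientation: [0.0, 0.232, 0.973, 0.0]
force: [-0.1, -0.4, -0.6]
width: 0.103
gripper_force: 50.9
```

```bash
python3 r.py
```

```text
t 15.1 p [0.5318 0.0916 0.1433] th 153.16 tilt [ 5.e-04  1.e-04 -1.e+00] F [-0.15 -0.38 -0.62] M [ 0.017 -0.063  0.015] w 0.103 q [ 0.427  0.272 -0.777  1.822  0.21   1.131  0.681]
Ftool [-0.04 -0.4   0.62] nut [0.5334 0.0908 0.0649] grip 50.9
```

apply_moves(targets=[[[0,0.00014,0.00034,0,0,0.08],[0,0.00014,0.00034,0,0,0.08],[0,0.00014,0.00034,0,0,0.08],[0,0.00014,0.00034,0,0,0.08],[0,0.00014,0.00034,0,0,0.08]]])

```text
time_s: 15.72
position: [0.5322, 0.0922, 0.1416]
orientation: [0.0, 0.421, 0.907, 0.0]
force: [0.9, 0.6, -0.7]
width: 0.101
gripper_force: 50.9
```

```bash
python3 r.py
```

```text
t 15.725 p [0.5322 0.0922 0.1416] th 130.24 tilt [ 5.e-04  1.e-04 -1.e+00] F [ 0.86  0.6  -0.72] M [ 0.044 -0.048 -0.023] w 0.101 q [ 0.376  0.262 -0.717  1.825  0.19   1.124  0.295]
Ftool [-0.1   1.05  0.72] nut [0.5334 0.0909 0.0632] grip 50.9
```

apply_moves(targets=[[[0,0.00014,0.00034,0,0,0.08],[0,0.00014,0.00034,0,0,0.08],[0,0.00014,0.00034,0,0,0.08],[0,0.00014,0.00034,0,0,0.08],[0,0.00014,0.00034,0,0,0.08]]])

```text
time_s: 16.35
position: [0.5328, 0.0926, 0.1399]
orientation: [0.0, 0.593, 0.806, 0.0]
force: [0.0, 0.2, -0.9]
width: 0.107
gripper_force: 50.9
```

```bash
python3 r.py
```

```text
t 16.35 p [0.5328 0.0926 0.1399] th 107.33 tilt [ 6.e-04  2.e-04 -1.e+00] F [ 0.01  0.18 -0.95] M [-0.043 -0.081  0.011] w 0.107 q [ 0.327  0.254 -0.66   1.827  0.173  1.117 -0.091]
Ftool [0.17 0.06 0.95] nut [0.5334 0.0909 0.0615] grip 50.9
```

apply_moves(targets=[[[0,0.00014,0.00034,0,0,0.08],[0,0.00014,0.00034,0,0,0.08],[0,0.00014,0.00034,0,0,0.08]]])

```text
time_s: 16.73
position: [0.5332, 0.0928, 0.1389]
orientation: [0.0, 0.685, 0.729, 0.0]
force: [-1.1, -0.7, -1.1]
width: 0.103
gripper_force: 50.9
```

```bash
python3 r.py
```

```text
t 16.725 p [0.5332 0.0928 0.1389] th 93.58 tilt [ 6.e-04  2.e-04 -1.e+00] F [-1.1  -0.7  -1.13] M [-0.022 -0.082  0.053] w 0.103 q [ 0.298  0.25  -0.627  1.829  0.163  1.113 -0.324]
Ftool [-0.63 -1.14  1.13] nut [0.5334 0.091  0.0605] grip 50.9
```

Nearly seated, so smaller steps now, watching Mz.

apply_moves(targets=[[[0,0.0001,0.00025,0,0,0.06],[0,0.0001,0.0002,0,0,0.06],[0,0.0001,0.0001,0,0,0.06],[0,0,0,0,0,0]]])

```text
time_s: 17.23
position: [0.5336, 0.0928, 0.1385]
orientation: [0.0, 0.746, 0.665, 0.0]
force: [-1.3, -0.2, 1.1]
width: 0.099
gripper_force: 51.2
```

```bash
python3 r.py
```

```text
t 17.225 p [0.5336 0.0928 0.1385] th 83.43 tilt [ 7.e-04  2.e-04 -1.e+00] F [-1.28 -0.17  1.13] M [ 0.011  0.009 -0.024] w 0.099 q [ 0.278  0.247 -0.603  1.829  0.156  1.111 -0.495]
Ftool [-0.31 -1.25 -1.13] nut [0.5334 0.091  0.0601] grip 51.2
```

apply_moves(targets=[[[0,0.0001,0,0,0,0.06],[0,0.0001,0,0,0,0.06],[0,0.0001,0,0,0,0.06]]])

```text
time_s: 17.6
position: [0.5338, 0.0927, 0.1384]
orientation: [0.0, 0.803, 0.595, 0.0]
force: [-1.3, 0.0, 0.6]
width: 0.105
gripper_force: 51.2
```

```bash
python3 r.py
```

```text
t 17.6 p [0.5338 0.0927 0.1384] th 73.09 tilt [ 5.e-04  2.e-04 -1.e+00] F [-1.29  0.03  0.64] M [0.046 0.077 0.041] w 0.105 q [ 0.258  0.244 -0.58   1.83   0.148  1.11  -0.67 ]
Ftool [-0.35 -1.24 -0.64] nut [0.5333 0.091  0.06  ] grip 51.2
```

apply_moves(targets=[[[0,0.0001,0,0,0,0.06],[0,0.0001,0,0,0,0.06],[0,0,0,0,0,0]]])

```text
time_s: 17.98
position: [0.5339, 0.0924, 0.1384]
orientation: [0.0, 0.837, 0.547, 0.0]
force: [-1.8, -1.1, 2.9]
width: 0.102
gripper_force: 51.4
```

```bash
python3 r.py
```

```text
t 17.975 p [0.5339 0.0924 0.1384] th 66.31 tilt [ 3.e-04 -3.e-04 -1.e+00] F [-1.76 -1.15  2.9 ] M [-0.298  0.205 -0.039] w 0.102 q [ 0.244  0.242 -0.564  1.83   0.144  1.11  -0.784]
Ftool [-1.75 -1.15 -2.9 ] nut [0.5332 0.0907 0.06  ] grip 51.4
```

apply_moves(targets=[[[0,0.0001,0,0,0,0.06],[0,0.0001,0,0,0,0.06],[0,0,0,0,0,0]]])

```text
time_s: 18.35
position: [0.5342, 0.0921, 0.1384]
orientation: [0.0, 0.868, 0.496, 0.0]
force: [-1.5, -2.8, 3.9]
width: 0.106
gripper_force: 51.6
```

```bash
python3 r.py
```

```text
t 18.35 p [0.5342 0.0921 0.1384] th 59.47 tilt [ 5.e-04 -5.e-04 -1.e+00] F [-1.52 -2.77  3.95] M [-0.546  0.185  0.162] w 0.106 q [ 0.231  0.24  -0.548  1.83   0.14   1.109 -0.899]
Ftool [-3.16  0.11 -3.95] nut [0.5333 0.0905 0.06  ] grip 51.6
```

apply_moves(targets=[[[-0.0005,0.0001,-0.0005,0,0,0.05],[0,0.0001,0,0,0,0.05],[0,0,0,0,0,0]]])

```text
time_s: 18.73
position: [0.534, 0.0918, 0.1384]
orientation: [0.0, 0.892, 0.452, 0.0]
force: [1.6, -1.8, -2.9]
width: 0.099
gripper_force: 51.0
```

```bash
python3 r.py
```

```text
t 18.725 p [0.534  0.0918 0.1384] th 53.78 tilt [ 3.e-04 -1.e-04 -1.e+00] F [ 1.62 -1.85 -2.93] M [-0.315 -0.561  0.51 ] w 0.099 q [ 0.221  0.238 -0.536  1.831  0.135  1.108 -0.994]
Ftool [-0.54  2.4   2.94] nut [0.533  0.0903 0.06  ] grip 51.0
```

Mz has climbed to about 0.5 N·m with the nut flat on the strap, so it is snug. Letting go and rising straight up.

apply_moves(targets=[[[0,0,0,0,0,0],[0,0,0,0,0,0],[0,0,0,0,0,0],[0,0,0,0,0,0]]], claw=0.5)

```text
time_s: 19.23
position: [0.5339, 0.0919, 0.1387]
orientation: [-0.0, 0.892, 0.451, 0.0]
force: [-0.1, 0.5, 0.6]
width: 0.499
gripper_force: 0.0
```

apply_moves(targets=[[[0,0,-0.02,0,0,0],[0,0,-0.04,0,0,0],[0,0,-0.05,0,0,0],[-0.05,0,-0.02,0,0,0],[-0.03,0,0,0,0,0]]])

```text
time_s: 19.85
position: [0.4864, 0.0263, 0.2706]
orientation: [0.001, 0.893, 0.451, 0.001]
force: [-0.4, -0.3, -1.0]
width: 0.502
gripper_force: 0.0
```

```bash
python3 r.py; python3 - <<'E'
from h import *
s=status.read_state();p,d=cams.read_camera("wrist");cv2.imwrite("pics/w4.png",p)
P=cloud("wrist",d,(0,0,640,400),s).reshape(-1,3);N=near(P,d,(.533,.0905),.04)
print("bar",rect(N,.142,.156),"hubtop",rect(N,.118,.130),np.median(zs(N,.118,.130)[:,2]))
print("flange",np.median(zs(N,.062,.067)[:,2]))
E
```

```text
t 19.85 p [0.4864 0.0263 0.2706] th 53.59 tilt [ 3.3e-03 -4.0e-04 -1.0e+00] F [-0.37 -0.28 -0.95] M [ 0.02  -0.002 -0.034] w 0.502 q [ 0.348  0.007 -0.491  1.781  0.004  1.351 -0.78 ]
Ftool [-0.45 -0.13  0.95] nut [0.4856 0.0248 0.1922] grip 0.0
bar (1046, array([0.533 , 0.0915, 0.1501]), [array([532.4,  90.6]), array([55.6, 10. ]), np.float64(54.4)]) hubtop (1406, array([0.5327, 0.0913, 0.125 ]), [array([532.6,  90.9]), array([39.8, 41.8]), np.float64(58.0)]) 0.12448618441964743
flange 0.06223160698063265
```

View pics/w4.png

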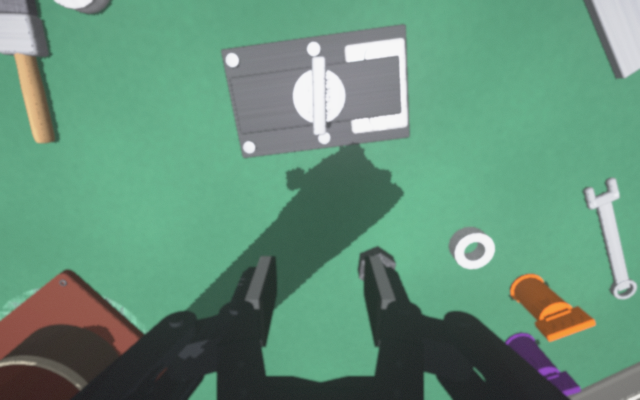

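The wrist view shows the nut seated on the strap at (318,95), bar at 54.4° where I left it (no unwinding), hub top at 0.1245 as expected when seated, and the gripper clear. Handing in.

```bash
python3 -c "
from plant import order
print(order.sign_off())"
```

```text
the job is handed in; nothing more can be done
None
```

The steel clamp nut was set on the stud, turned back until it dropped into the thread start, run down clockwise onto the strap and left snug at about 0.5 N·m. The gripper is clear of it, and the job was handed in at about 20 s; no verdict came back.

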